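# Unclamp the frame blank and lay it on the free cradle

### The job

The frame blank in the jig is finished: flip the toggle clamp fully open, draw the blank out from under the fixed lip at its other end, and lay it flat and square across both rails of the cradle that holds no blank, centred between the upright horns, leaving the clamp open. The small bottle standing in that cradle must first go upright onto the table, clear of both cradles and the jig, without being tipped over. Leave the blank on the other cradle, the spray bottle, the jar and the spectacle case where they are.

Things in the scene. Friction and masses are not known exactly. Their poses are not given: they have to be found in the camera images.
- jig: Fixed aluminium jig plate 245 x 80 x 12 mm (spans x -95..150, y -40..40). Origin on the table under the blank's seat; x runs along the seated blank from the fixed lip to the toggle clamp, z up. Two 40 mm wide rests (x -67..-45 and 47..81, tops z 34) carry the blank; between them it is open down to the plate. Clamp side plates: x 106..146, y -15..15, tops z 64.
- lip_edge (a point): Lower edge of the lip, 61 mm from the jig's origin towards -x, z 46.5; axes as the jig's. The lip and its dark hook block (60 mm wide, top z 62) lie beyond it and overhang the blank's end (top z 44) by 9 mm: the blank must slide 12 to 22 mm towards the jig's +x before it can rise. Low cheeks (inner faces y +-25, tops z 40) flank the blank at this end.
- clamp_handle (a joint): Toggle clamp handle, rad. 0 clamped: upright. It swings about the jig's y axis, its end going to the jig's +x, away from the blank, to 1.4 fully open (nearly level). Below 0.45 it springs back to 0, beyond that it goes on to 1.4 by itself in about 1 s; 5 to 10 N at its end push it over. The linked hold-down arm rises until upright and then stays beyond x = 80 mm in the jig frame, up to z 125.
- handle_end (a point): Top end of the clamp handle, on its axis: 100 mm from the handle's pivot, 156 mm above the table when clamped. The handle is a round black grip of 17 mm diameter over its last 60 mm, steel below. The point's z axis points along the handle, outwards.
- handle_pivot (a point): Pivot of the clamp handle, 136 mm from the jig's origin along its x, 56 mm above the table.
- blank_centre (a point): Centre (half-way up) of the dark brown frame blank in the jig: flat slab 140 (x) x 46 (y) x 10 (z) mm, two round 34 mm lens holes at x +-34, solid bridge between, about 90 g. At the start its axes are parallel to the jig's, its centre above the jig's origin, 39 mm over the table. It can be gripped across its 46 mm width at the middle.
- done_blank_centre (a point): Centre of the identical finished blank that already lies on the other cradle; leave it alone.
- cradle_free: Fixed cradle without a blank; the bottle stands on its base. Dark base 130 (x) x 72 (y) x 6 mm, origin on the table under its centre. Grey cross rails along y at x +-50 (12 mm wide, tops z 34) carry a blank laid with its long side along x, either way round; open between them. At each rail end a horn, inner faces y +-30, tops z 48. A blank on it has its centre at z 39.
- cradle_full: The same kind of cradle, holding the finished blank; fixed.
- bottle_centre (a point): Centre (39 mm up, on its axis) of the small red bottle: 26 mm diameter up to 59 mm height, narrow white nozzle above to 78 mm, about 60 g. It stands on the free cradle's base plate within 22 mm of its centre: fingers fit only at its y sides. Free table: the strip beyond the cradles, short of the black cabinet (front at world x 0.66) and left of the lamp foot (world y > -0.26).
- lens_cleaner: Bystander: spray bottle, 38 mm diameter, 125 mm tall, standing. Origin at its underside.
- jar_pads: Bystander: small lidded jar, 42 mm diameter, 44 mm tall, standing. Origin at its underside.
- spectacle_case: Bystander: closed hard spectacle case, 65 (x) x 161 (y) x 43 mm. Origin at its underside.
- lamp_foot (a point): Top centre of the foot of the desk lamp beside the cradles, 36 mm above the table: a cream disc of 101 mm radius. From it an upright post of two rods (50 mm wide) and springs rises 0.46 m, then bends away from the robot: keep the arm clear of it.
Not all that is in view belongs to the job. Of the things that look like the part that bears bottle_centre, the smallest one is meant.

How it is judged:
By the outcome, as a careful person would: the job done as asked, in the order asked, and still so for the second after the job is handed in, with the robot touching nothing.
It also fails if it takes over 72 s, if anything falls off the work surface, if the arm or the gripper's body presses on something with over 40 N, if the wrist force passes 120 N, or if a joint passes its speed limit or range.

### The arm

A 7-joint arm with a two-finger parallel gripper is mounted at the origin on a cart in front of the work surface, level with it; the furniture and walls round the work are solid. World frame = base frame: x ahead of the robot, y to its left, z up, the work surface at z = 0. Lengths are in m, angles in rad, forces in N, time in s.
With the tool pointing down it reaches from about 0.4 to 0.85 m from the base axis. Payload 10.4 kg.
Tool frame: the origin (TCP) lies on the centre line of the jaws, within the pads' length; the fingertips stand 17 mm ahead of it and the grasp point (between the pads) lies 2 mm behind it; z points along the fingers, y is the line along which they close (so a half turn about z gives the same grasp; the last joint's range is limited). The gripper opens to 85 mm and grips with 20 to 120 N. Pads are 22 mm wide; open, the fingers measure 114 mm over their backs; the gripper's body (76 mm by 85 mm) begins 54 mm behind the grasp point. The pads swing forward as they close: fully open they stand 13 mm farther back than shut.
Start: joints at [1.23, 0.332, -0.065, 1.46, 0.022, 1.35, -0.088], TCP at [0.195, -0.594, 0.248] pointing down, gripper open.
Joint ranges: [-2.6, 2.6], [-0.5, 2.12], [-1.47, 1.34], [0.16, 2.42], [-1.27, 4.41], [0.06, 2.06], [-2.6, 2.6]. Speed limits (rad/s): [2.22, 2.22, 2.79, 2.79, 3.14, 3.14, 3.14].

### API

Orientations are given as a unit quaternion [x, y, z, w].
In Python, from workcell import sensors, imaging, order, spotter gives the robot as it stands. The module is installed in compiled form; this text tells all that it offers.
- The arm moves only by the shell command python3 -m inch 'ROWS' [FORCE]. ROWS is JSON, a list that holds one entry, the list of rows, each a list of 7 numbers: the shift along the tool's x, y, z in m, then the turn, a rotation vector about the tool's x, y, z in rad, then the closure, from -1 (fully open) to 1 (shut). In form: [[[x, y, z, ax, ay, az, hand], ...]]. A call has 1 to 10 rows; each row is the pose to reach, as a shift and turn from the pose commanded when the call began, along the tool's axes at that moment; what a row does not reach only later rows make up. A row lasts 1/10 s, in which the tool goes at most 50 mm and 8.59 degrees, less where a joint would pass 70% of its speed; a pose out of reach is approached as far as the arm can. A call with a gripper value outside its range is refused whole. The fingers move at their own pace and stop on an object; FORCE is the grip in N (left out, the last holds). Time passes only in rows, so rows that repeat a pose let the fingers close. It gives the time, the measured TCP pose, the force, the opening and the grip force at its end, in the units of the state.
- sensors.get_obs(): the state, without advancing time (a new reading comes with each control period).
- imaging.camera(name): name is "side" or "top"; returns the picture (384x512x3 uint8, blue, green, red); there is no depth.
- imaging.calibration(name): a dict with "mtx" (3x3 intrinsics, pixels), "D" ([k1, k2, p1, p2, k3] as OpenCV has them; the pictures are not rectified), "R" (3x3) and "t" (3): a world point X has camera coordinates R X + t. Camera axes: x right, y down, z forward; pixel columns grow to the right and rows downward; lengths in m; the calibration is good to about 2 mm. A picture is of the moment at which its call begins. calibration takes no time and is no camera call.
- order.hand_in(): hands the job in; it is judged then, once.
Trained networks look in the newest picture that a camera, given by its name, has taken for a name from the list of things; names that differ only in an ending like _2 or _b are one class to them, and where a whole thing is asked for, a point or a joint stands for the part that bears it (a point fixed in the world has none). Each returns a list of dicts, best first, with "conf" (0 to 1); they miss things now and then, are a little off and sometimes report something else, mostly with a low value. They report only what shows in the picture. A call takes as long as a camera call. They do not tell look-alikes from the thing itself.
- spotter.look_for(label, camera): "pixel" ([column, row] in pixels, amid what is visible of it).
The state is a dict: "clock": time; "joint_pos": joint angles; "joint_velocities": joint speeds; "tau": joint torques, N m; "position": TCP position; "ee_rot": TCP orientation; "ft_force": force on the tool from outside, world axes, zero at the start; "torque": the same for the moment, N m; "grip_width": opening from 0.0 (shut) to 1.0 (fully open); "grasp_force": force on a finger pad.
Only numpy, scipy, OpenCV 4.12 (cv2) and the standard library are available. Lean on these libraries where they do the work, as an engineer would, in place of code of your own. Each camera call takes 0.05 s, during which the arm holds its last target. There are 200 camera calls.

## Working session

There is one attempt and no reset: what is moved stays moved. The work goes in short steps, Python scripts to look and compute and a shell command to move; the robot and the scene stay as the last step left them, time stands still between calls to the robot, and variables do not carry over. Pictures are saved under pics/ and viewed, at most 12 in all, crops included, and the job is handed in when it is done.

```bash
mkdir -p pics; cat > h.py <<'E'
import numpy as np, cv2
from scipy.spatial.transform import Rotation as Ro
from workcell import sensors, imaging, order, spotter
def proj(cam,P):
    c=imaging.calibration(cam); 
    return cv2.projectPoints(np.array(P,float).reshape(-1,3),cv2.Rodrigues(np.array(c["R"]))[0],np.array(c["t"],float),np.array(c["mtx"]),np.array(c["D"],float))[0].reshape(-1,2)
def ray(cam,px):
    c=imaging.calibration(cam);R=np.array(c["R"])
    u=cv2.undistortPoints(np.array([[px]],float),np.array(c["mtx"]),np.array(c["D"],float))[0,0]
    return -R.T@np.array(c["t"]), R.T@np.array([u[0],u[1],1])
def onz(cam,px,z):
    o,d=ray(cam,px); return o+d*(z-o[2])/d[2]
E
python3 - <<'E'
from h import *
for c in("top","side"):
    cv2.imwrite(f"pics/{c}0.png",imaging.camera(c)); k=imaging.calibration(c); print(c,-np.array(k["R"]).T@np.array(k["t"]),np.array(k["R"])[2])
for n,z in dict(jig=.03,blank_centre=.044,done_blank_centre=.044,cradle_free=.02,bottle_centre=.045,handle_end=.13,lens_cleaner=.06,jar_pads=.04,spectacle_case=.04,lamp_foot=.036).items():
    for c in("top","side"):
        print(n,c,[(np.round(d["pixel"]),round(d["conf"],2),onz(c,d["pixel"],z).round(3)) for d in spotter.look_for(n,c)[:5]])
s=sensors.get_obs();print(s["clock"],s["position"],s["ee_rot"])
E
```

```text
top [ 0.46377376 -0.17488676  1.27955944] [ 0.08845724  0.00524343 -0.99606617]
side [ 0.49268272 -1.30398003  0.74266923] [ 0.04950589  0.87365441 -0.48402185]
jig top [(array([186., 198.]), 0.79, array([0.543, 0.065, 0.03 ]))]
jig side [(array([241., 182.]), 0.93, array([0.546, 0.002, 0.03 ])), (array([248., 138.]), 0.5, array([0.584, 0.345, 0.03 ]))]
blank_centre top [(array([197., 200.]), 0.6, array([0.535, 0.024, 0.044]))]
blank_centre side [(array([236., 176.]), 0.46, array([0.531, 0.019, 0.044]))]
done_blank_centre top [(array([367., 189.]), 0.46, array([ 0.567, -0.559,  0.044]))]
done_blank_centre side [(array([204., 267.]), 0.74, array([ 0.443, -0.434,  0.044]))]
cradle_free top [(array([261., 219.]), 0.87, array([ 0.471, -0.195,  0.02 ]))]
cradle_free side [(array([218., 226.]), 0.75, array([ 0.475, -0.228,  0.02 ])), (array([247., 141.]), 0.65, array([0.578, 0.34 , 0.02 ])), (array([261., 313.]), 0.18, array([ 0.568, -0.563,  0.02 ])), (array([208., 265.]), 0.17, array([ 0.452, -0.396,  0.02 ]))]
bottle_centre top [(array([216., 234.]), 0.66, array([ 0.421, -0.042,  0.045]
[... 514 characters left out ...]
 side [(array([282., 150.]), 0.48, array([0.69, 0.17, 0.06]))]
jar_pads top []
jar_pads side [(array([201., 292.]), 0.61, array([ 0.44 , -0.515,  0.04 ]))]
spectacle_case top [(array([366., 189.]), 0.79, array([ 0.569, -0.556,  0.04 ]))]
spectacle_case side [(array([260., 314.]), 0.76, array([ 0.564, -0.586,  0.04 ])), (array([211., 213.]), 0.63, array([ 0.456, -0.192,  0.04 ])), (array([235., 174.]), 0.46, array([0.528, 0.037, 0.04 ]))]
lamp_foot top [(array([318., 157.]), 0.73, array([ 0.681, -0.396,  0.036]))]
lamp_foot side [(array([290., 230.]), 0.78, array([ 0.665, -0.275,  0.036]))]
1.1 [ 0.19533219 -0.59371974  0.24833264] [9.87399665e-01 1.58246327e-01 1.50630330e-05 4.30683022e-05]
```

```bash
python3 - <<'E'
from h import *
a=cv2.imread("pics/top0.png");b=cv2.imread("pics/side0.png")
cv2.imwrite("pics/t1.png",cv2.resize(a[130:280,120:320],None,fx=4,fy=4,interpolation=3))
cv2.imwrite("pics/s1.png",cv2.resize(b[110:310,160:310],None,fx=4,fy=4,interpolation=3)[:600*4//3])
cv2.imwrite("pics/s1.png",cv2.resize(b[110:310,150:350],None,fx=3,fy=3,interpolation=3))
E
```

```text
(no output)
```

View pics/top0.png

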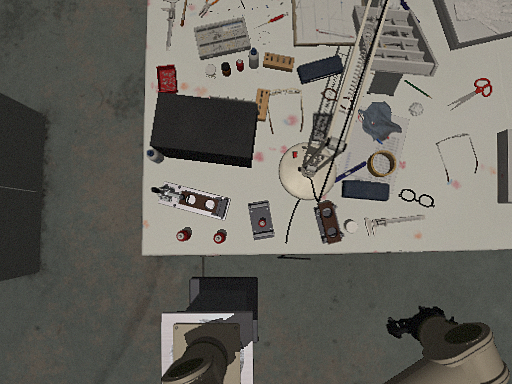

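View pics/t1.png

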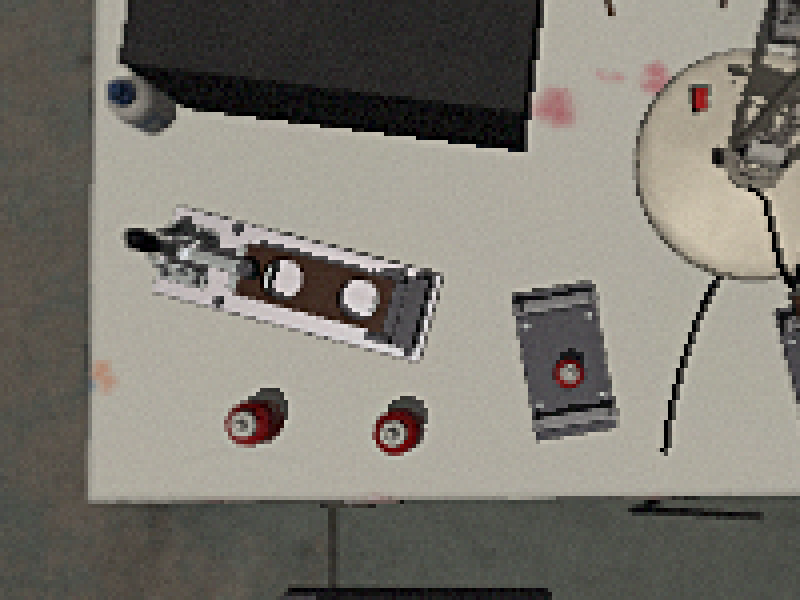

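View pics/s1.png

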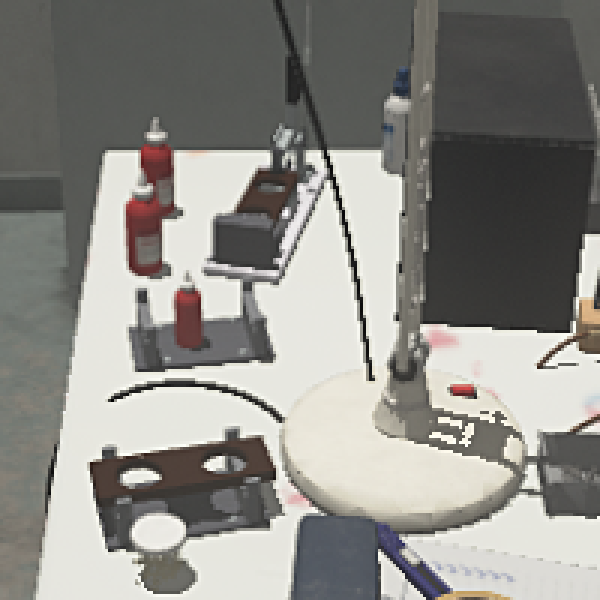

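The scene shows three red bottles, at top-view pixels (180,236), (218,238) and (262,223). The one at (262,223) is meant: it stands in the empty cradle and is clearly the smallest in both views. The done blank is at (328,222), and the clamp is at the left (+y) end of the jig. Next I fit the jig and cradle poses from corners.

```bash
python3 - <<'E'
from h import *
from scipy.optimize import least_squares
T=lambda u,v:np.array([120+(u+.5)/4-.5,130+(v+.5)/4-.5])
S=lambda u,v:np.array([150+(u+.5)/3-.5,110+(v+.5)/3-.5])
def fit(name,obs,x0):
    def w(p,P): 
        c,s=np.cos(p[2]),np.sin(p[2]); return [p[0]+c*P[0]-s*P[1],p[1]+s*P[0]+c*P[1],P[2]]
    f=lambda p:np.concatenate([(proj(c,w(p,P))[0]-q) for c,P,q in obs])
    r=least_squares(f,x0,loss="soft_l1");print(name,r.x.round(4),np.degrees(r.x[2]).round(1));print(r.fun.reshape(-1,2).round(1).tolist());return r.x,w
j,w=fit("jig",[("top",(150,-40,.012),T(180,207)),("top",(-.095,-.04,.012),T(440,272)),("top",(-.095,.04,.012),T(420,360)),("top",(.15,.04,.012),T(153,292)),
 ("side",(-.095,.04,.012),S(205,272)),("side",(-.095,-.04,.012),S(280,281)),("top",(.07,-.023,.044),T(247,243)),("top",(.07,.023,.044),T(232,293))][1:],[.54,.02,1.4])
c,w=fit("cradle",[("top",(.065,.036,.006),T(516,290)),("top",(.065,-.036,.006),T(597,282)),("top",(-.065,-.036,.006),T(618,428)),("top",(-.065,.036,.006),T(538,440)),
 ("side",(-.065,-.036,.006),S(136,369)),("side",(.065,-.036,.006),S(272,359)),("side",(.056,-.036,.048),S(263,293)) ],[.47,-.2,-.1])
# bottle
b=least_squares(lambda p:np.concatenate([proj("top",[p[0],p[1],.084])[0]-T(569,371),proj("side",[p[0],p[1],.0455-.0065])[0]-S(188,318)]),[.46,-.2]);print("bottle",b.x,b.fun.round(1))
he=w(j,(.136,0,.156));print("handle",he,"lip",w(j,(-.061,0,.0465)))
a=cv2.imread("pics/top0.png");s=cv2.imread("pics/side0.png")
def rect(x0,x1,y0,y1,z):return [(x0,y0,z),(x1,y0,z),(x1,y1,z),(x0,y1,z)]
for n,im,k,sl in(("top",a,5,(170,250,140,290)),("side",s,5,(140,240,180,270))):
    big=cv2.resize(im,None,fx=k,fy=k,interpolation=3)
    for p,L in((j,[rect(-.095,.15,-.04,.04,.012),rect(-.061,.07,-.023,.023,.044),[(.136,0,.056),(.136,0,.156)],rect(-.095,-.061,-.03,.03,.062)]),(c,[rect(-.065,.065,-.036,.036,.006),rect(.044,.056,-.03,.03,.034),rect(-.056,-.044,-.03,.03,.034)])):
        for q in L: cv2.polylines(big,[((proj(n,[w(p,P) for P in q])+.5)*k).astype(int)],True,(0,255,0),1)
    for z in(.006,.065,.084):cv2.circle(big,tuple(((proj(n,[*b.x,z])[0]+.5)*k).astype(int)),3,(255,0,255),1)
    r0,r1,c0,c1=[q*k for q in sl];cv2.imwrite(f"pics/o_{n}.png",big[r0:r1,c0:c1])
A=cv2.imread("pics/o_top.png");B=cv2.imread("pics/o_side.png");B=cv2.copyMakeBorder(B,0,0,0,A.shape[1]-B.shape[1],0)[:,:A.shape[1]]
o=cv2.resize(np.vstack([A,B]),None,fx=.64,fy=.64) ;cv2.imwrite("pics/o.png",o);print(o.shape)
E
```

```text
jig [0.532  0.0156 1.3257] 76.0
[[0.5, -0.7], [0.1, -0.5], [-0.5, 0.2], [-1.0, -2.0], [-0.1, -2.0], [0.4, -0.4], [0.8, 0.1]]
cradle [ 0.4676 -0.1949  0.1331] 7.6
[[-0.1, 0.5], [-0.1, -0.4], [0.1, -0.1], [-0.3, -0.2], [-1.5, 0.1], [0.4, -0.7], [0.3, 8.7]]
bottle [ 0.4585838  -0.19846795] [ 0.9 -0.2 -0.2 -1.5]
handle [np.float64(0.5650298889969436), np.float64(0.14749887892347202), 0.156] lip [np.float64(0.5172307630190945), np.float64(-0.043614290575005314), 0.0465]
(576, 480, 3)
```

View pics/o.png

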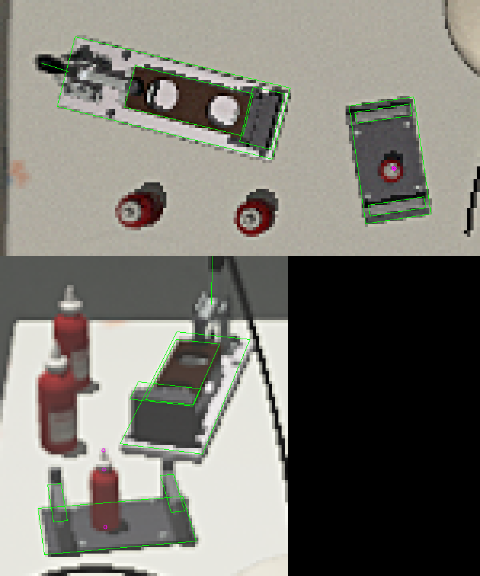

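Bottle 3 at (262,223) is confirmed in the enlarged overlay: smallest, inside the empty cradle, near world (0.459,-0.199). Now I'll go above it.

```bash
cat >> h.py <<'E'
def go(*T):
    s=sensors.get_obs();R=Ro.from_quat(s["ee_rot"]);p=np.array(s["position"])
    print("now",s["clock"],p.round(4),"head",np.degrees(np.arctan2(*R.as_matrix()[[1,0],0])).round(2),"q7",np.round(s["joint_pos"],2),"w",s["grip_width"],s["grasp_force"])
    for x,y,z,h in T:
        h=np.radians(h);Rt=Ro.from_matrix([[np.cos(h),np.sin(h),0],[np.sin(h),-np.cos(h),0],[0,0,-1]])
        print((x,y,z),(R.inv().apply(np.array([x,y,z])-p)).round(4),(R.inv()*Rt).as_rotvec().round(4))
JIG=(.532,.0156,1.3257);CR=(.4676,-.1949,.1331)
def jw(p,x,y=0):c,s=np.cos(p[2]),np.sin(p[2]);return p[0]+c*x-s*y,p[1]+s*x+c*y
E
python3 - <<'E'
from h import *
go((.459,-.199,.16,7.6))
E
```

```text
now 1.1 [ 0.1953 -0.5937  0.2483] head 18.21 q7 [ 1.23  0.33 -0.06  1.46  0.02  1.35 -0.09] w 0.9969357999022521 0.0
(0.459, -0.199, 0.16) [ 0.3738 -0.2926  0.0883] [ 1.000e-04 -0.000e+00  1.852e-01]
```

```bash
python3 -m inch '[[[0.374,-0.293,0.03,0,0,0.185,-1],[0.374,-0.293,0.03,0,0,0.185,-1],[0.374,-0.293,0.03,0,0,0.185,-1],[0.374,-0.293,0.03,0,0,0.185,-1],[0.374,-0.293,0.03,0,0,0.185,-1],[0.374,-0.293,0.03,0,0,0.185,-1],[0.374,-0.293,0.088,0,0,0.185,-1],[0.374,-0.293,0.088,0,0,0.185,-1],[0.374,-0.293,0.088,0,0,0.185,-1],[0.374,-0.293,0.088,0,0,0.185,-1]]]' 40
python3 - <<'E'
from h import *
go((.459,-.199,.16,7.6))
E
```

```text
clock: 2.1
position: [0.4601, -0.1957, 0.1597]
ee_rot: [0.998, 0.067, 0.0, -0.0]
ft_force: [0.9, -0.2, 0.2]
grip_width: 1.002
grasp_force: 0.0
now 2.1 [ 0.4601 -0.1957  0.1597] head 7.71 q7 [ 0.69  0.16 -0.41  1.88  0.07  1.12 -1.18] w 1.0015104814250684 0.0
(0.459, -0.199, 0.16) [-0.0015  0.0031 -0.0003] [-0.0002 -0.0004  0.0019]
```

```bash
python3 -m inch '[[[-0.001,0.003,0.04,0,0,0,-1],[-0.001,0.003,0.08,0,0,0,-1],[-0.001,0.003,0.115,0,0,0,-1],[-0.001,0.003,0.115,0,0,0,-1],[-0.001,0.003,0.115,0,0,0,-0.3],[-0.001,0.003,0.115,0,0,0,0]]]' 30
python3 - <<'E'
from h import *
im=imaging.camera("side");cv2.imwrite("pics/s2.png",cv2.resize(im[140:260,160:290],None,fx=4,fy=4,interpolation=3));go()
E
```

```text
clock: 2.7
position: [0.4598, -0.2022, 0.0475]
ee_rot: [0.998, 0.066, 0.001, 0.001]
ft_force: [-0.8, 0.1, 0.8]
grip_width: 0.694
grasp_force: 0.0
now 2.75 [ 0.4598 -0.2023  0.0475] head 7.6 q7 [ 0.67  0.31 -0.39  1.97  0.15  0.88 -1.24] w 0.6015082821373859 0.0
```

View pics/s2.png

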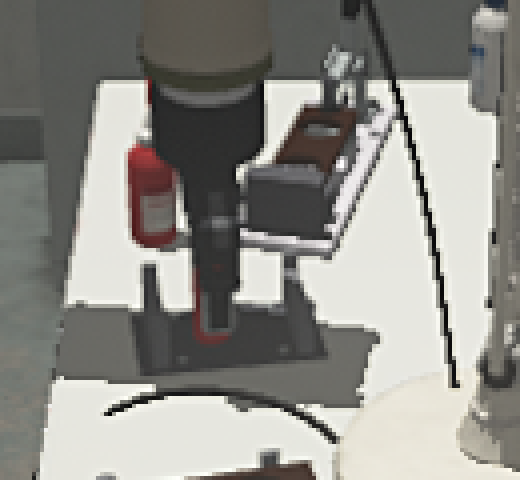

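The near finger spans columns 195–240 of the crop and the bottle 195–232, so the pads sit about 3 mm too far in +x. I'll shift and close.

```bash
python3 -m inch '[[[-0.003,-0.002,0.003,0,0,0,0.1],[-0.003,-0.002,0.003,0,0,0,0.4],[-0.003,-0.002,0.003,0,0,0,0.7],[-0.003,-0.002,0.003,0,0,0,0.8],[-0.003,-0.002,0.003,0,0,0,0.9],[-0.003,-0.002,0.003,0,0,0,0.9],[-0.003,-0.002,0.003,0,0,0,0.9]]]' 30
python3 - <<'E'
from h import *
go((.457,-.2,.15,7.6),(.597,-.165,.15,7.6),(.597,-.165,.05,7.6))
E
```

```text
clock: 3.45
position: [0.4553, -0.2002, 0.0429]
ee_rot: [0.998, 0.066, 0.0, 0.0]
ft_force: [-2.9, 1.1, 7.6]
grip_width: 0.287
grasp_force: 29.4
now 3.45 [ 0.4553 -0.2002  0.0429] head 7.6 q7 [ 0.67  0.31 -0.39  1.98  0.15  0.88 -1.24] w 0.2870565915833725 29.35880273580551
(0.457, -0.2, 0.15) [ 1.700e-03  1.000e-04 -1.071e-01] [ 0.0003 -0.      0.0001]
(0.597, -0.165, 0.15) [ 0.1451 -0.0161 -0.1071] [ 0.0003 -0.      0.0001]
(0.597, -0.165, 0.05) [ 0.1451 -0.0161 -0.0071] [ 0.0003 -0.      0.0001]
```

```bash
python3 -m inch '[[[0,0,-0.03,0,0,0,0.9],[0,0,-0.07,0,0,0,0.9],[0.035,-0.004,-0.08,0,0,0,0.9],[0.075,-0.008,-0.08,0,0,0,0.9],[0.115,-0.012,-0.08,0,0,0,0.9],[0.145,-0.016,-0.08,0,0,0,0.9],[0.145,-0.016,-0.05,0,0,0,0.9],[0.145,-0.016,-0.025,0,0,0,0.9],[0.145,-0.016,-0.010,0,0,0,0.9],[0.145,-0.016,-0.005,0,0,0,0.9]]]'
python3 - <<'E'
from h import *
im=imaging.camera("side");cv2.imwrite("pics/s3.png",cv2.resize(im[120:260,180:320],None,fx=4,fy=4,interpolation=3));go((.597,-.165,.037,7.6))
E
```

```text
clock: 4.45
position: [0.5957, -0.1649, 0.0456]
ee_rot: [0.998, 0.066, -0.001, -0.0]
ft_force: [0.0, -0.4, -0.7]
grip_width: 0.287
grasp_force: 29.6
now 4.5 [ 0.5961 -0.165   0.046 ] head 7.6 q7 [ 0.51  0.54 -0.4   1.66  0.24  1.   -1.41] w 0.29081069771406687 29.58237200975418
(0.597, -0.165, 0.037) [0.0009 0.0002 0.009 ] [-0.0007  0.0017 -0.0001]
```

View pics/s3.png

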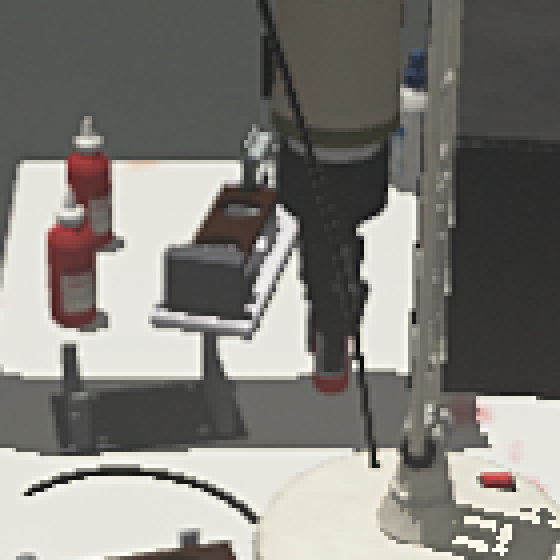

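```bash
python3 -m inch '[[[0,0,0.004,0,0,0,0.9],[0,0,0.007,0,0,0,0.9],[0,0,0.008,0,0,0,0.9],[0,0,0.009,0,0,0,0.9],[0,0,0.009,0,0,0,0.9]]]'
```

```text
clock: 5.0
position: [0.5969, -0.1651, 0.0386]
ee_rot: [0.998, 0.066, 0.0, 0.0]
ft_force: [-0.2, -0.1, -1.4]
grip_width: 0.287
grasp_force: 29.6
```

```bash
python3 -m inch '[[[0,0,0.001,0,0,0,0.9],[0,0,0.002,0,0,0,0.9],[0,0,0.002,0,0,0,0.9]]]'
```

```text
clock: 5.3
position: [0.5971, -0.165, 0.037]
ee_rot: [0.998, 0.066, 0.0, 0.0]
ft_force: [-2.2, 0.8, 4.9]
grip_width: 0.286
grasp_force: 30.1
```

```bash
python3 -m inch '[[[0,0,-0.0005,0,0,0,0.4],[0,0,-0.0005,0,0,0,0.2],[0,0,-0.0005,0,0,0,0],[0,0,-0.0005,0,0,0,-0.5],[0,0,-0.0005,0,0,0,-0.5],[0,0,-0.03,0,0,0,-0.5],[0,0,-0.08,0,0,0,-0.5],[0,0,-0.13,0,0,0,-0.5],[0,0,-0.16,0,0,0,-0.5],[0,0,-0.16,0,0,0,-0.5]]]'
python3 - <<'E'
from h import *
go((*jw(JIG,.1),.2,75.96),(*jw(JIG,.1),.15,75.96))
E
```

```text
clock: 6.3
position: [0.5991, -0.1653, 0.2018]
ee_rot: [0.998, 0.066, 0.004, 0.001]
ft_force: [0.3, -0.8, 0.3]
grip_width: 0.746
grasp_force: 0.0
now 6.3 [ 0.5991 -0.1653  0.2018] head 7.61 q7 [ 0.53  0.38 -0.43  1.52  0.17  1.27 -1.36] w 0.7464221599502434 0.0
(np.float64(0.556264977388223), np.float64(0.11261139557984429), 0.2) [-0.0057 -0.2811  0.0008] [ 0.0076 -0.0047 -1.193 ]
(np.float64(0.556264977388223), np.float64(0.11261139557984429), 0.15) [-0.0061 -0.2813  0.0508] [ 0.0076 -0.0047 -1.193 ]
```

```bash
python3 -m inch '[[[-0.006,-0.281,0,0,0,-1.193,1],[-0.006,-0.281,0,0,0,-1.193,1],[-0.006,-0.281,0,0,0,-1.193,1],[-0.006,-0.281,0,0,0,-1.193,1],[-0.006,-0.281,0,0,0,-1.193,1],[-0.006,-0.281,0,0,0,-1.193,1],[-0.006,-0.281,0,0,0,-1.193,1],[-0.006,-0.281,0,0,0,-1.193,1],[-0.006,-0.281,0,0,0,-1.193,1],[-0.006,-0.281,0,0,0,-1.193,1]]]'
python3 - <<'E'
from h import *
im=imaging.camera("side");t=imaging.camera("top")
cv2.imwrite("pics/s4.png",np.hstack([cv2.resize(im[70:250,180:300],None,fx=3,fy=3,interpolation=3),cv2.resize(t[110:245,145:255],None,fx=4,fy=4,interpolation=3)]))
go((*jw(JIG,.1),.149,75.96),(*jw(JIG,.175),.149,75.96))
E
```

```text
clock: 7.3
position: [0.5535, 0.1124, 0.1957]
ee_rot: [0.79, 0.614, -0.0, -0.0]
ft_force: [0.2, 0.3, -1.0]
grip_width: -0.0
grasp_force: 0.0
now 7.4 [0.5536 0.1125 0.196 ] head 75.74 q7 [ 0.35  0.33 -0.75  1.66  0.23  1.25 -0.7 ] w -0.001449973477663607 0.0
(np.float64(0.556264977388223), np.float64(0.11261139557984429), 0.149) [0.0008 0.0026 0.047 ] [-0.0003  0.0002 -0.0038]
(np.float64(0.5744637104293902), np.float64(0.18536994226472747), 0.149) [0.0758 0.0023 0.047 ] [-0.0003  0.0002 -0.0038]
```

View pics/s4.png

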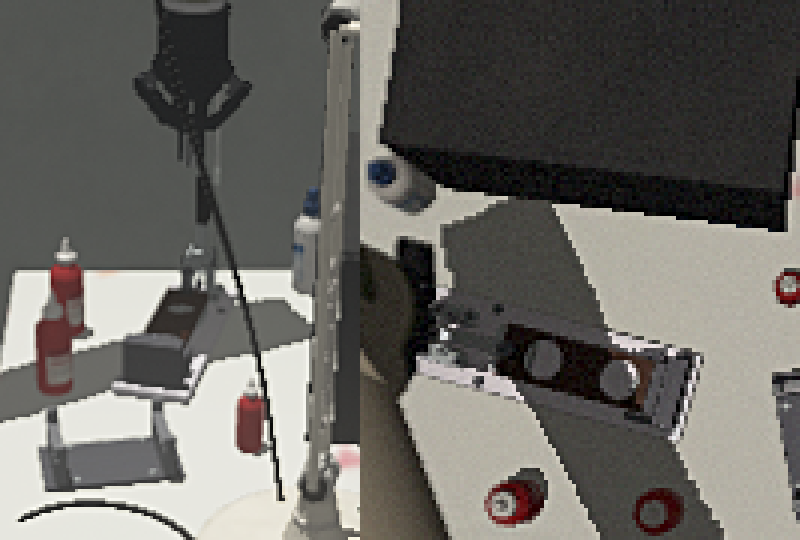

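```bash
python3 - <<'E'
from h import *
print(proj("side",[[*jw(JIG,.136),.156],[*jw(JIG,.136),.126],[*jw(JIG,.136),.096],[.5536,.1125,.179]]))
E
```

```text
[[245.93442547 126.9736343 ]
 [245.79924842 135.40126077]
 [245.66659176 143.68786401]
 [242.9564974  124.40777767]]
```

```bash
python3 -m inch '[[[-0.004,0.004,0.03,0,0,-0.004,1],[-0.004,0.004,0.047,0,0,-0.004,1],[-0.004,0.004,0.047,0,0,-0.004,1],[0.01,0.004,0.047,0,0,-0.004,1],[0.022,0.004,0.047,0,0,-0.004,1],[0.034,0.004,0.047,0,0,-0.004,1],[0.046,0.004,0.047,0,0,-0.004,1]]]'
python3 -m inch '[[[0.01,0,0,0,0,0,1],[0.02,0,0,0,0,0,1],[0.028,0,0,0,0,0,1],[0.034,0,0,0,0,0,1],[0.034,0,0,0,0,0,1]]]'
```

```text
clock: 8.1
position: [0.5692, 0.1555, 0.1499]
ee_rot: [0.788, 0.616, -0.001, 0.001]
ft_force: [-1.7, -8.5, -1.9]
grip_width: -0.002
grasp_force: 3.7
clock: 8.6
position: [0.5769, 0.1915, 0.1499]
ee_rot: [0.786, 0.618, 0.001, -0.0]
ft_force: [0.2, -0.6, 0.0]
grip_width: -0.0
grasp_force: 0.0
```

```bash
python3 - <<'E'
from h import *
go((*jw(JIG,0),.17,75.96))
E
```

```text
now 8.6 [0.5769 0.1915 0.1499] head 76.3 q7 [ 0.18  0.47 -0.74  1.6   0.33  1.2  -0.86] w -0.0003601922804147681 0.0
(np.float64(0.532), np.float64(0.0156), 0.17) [-0.1815 -0.0019 -0.0204] [ 0.0005 -0.0016  0.0059]
```

```bash
python3 -m inch '[[[-0.01,-0.002,-0.03,0,0,0.006,1],[-0.05,-0.002,-0.05,0,0,0.006,0],[-0.1,-0.002,-0.05,0,0,0.006,-1],[-0.15,-0.002,-0.05,0,0,0.006,-1],[-0.181,-0.002,-0.04,0,0,0.006,-1],[-0.181,-0.002,-0.04,0,0,0.006,-1],[-0.181,-0.002,-0.04,0,0,0.006,-1],[-0.181,-0.002,-0.04,0,0,0.006,-1]]]'
python3 - <<'E'
from h import *
im=imaging.camera("side");t=imaging.camera("top")
cv2.imwrite("pics/s5.png",np.hstack([cv2.resize(im[95:215,195:295],None,fx=4,fy=4,interpolation=3),cv2.resize(t[150:246,140:220],None,fx=5,fy=5,interpolation=3)]))
go((*jw(JIG,0),.1,75.96),(*jw(JIG,0),.038,75.96))
E
```

```text
clock: 9.4
position: [0.532, 0.0156, 0.1898]
ee_rot: [0.788, 0.615, 0.001, 0.0]
ft_force: [-0.7, 1.0, 0.3]
grip_width: 0.998
grasp_force: 0.0
now 9.5 [0.532  0.0158 0.1897] head 75.98 q7 [ 0.52  0.24 -0.72  1.75  0.17  1.21 -0.49] w 1.0007425971702393 0.0
(np.float64(0.532), np.float64(0.0156), 0.1) [-0.0003  0.      0.0897] [ 0.0005 -0.0007  0.0004]
(np.float64(0.532), np.float64(0.0156), 0.038) [-0.0003 -0.      0.1517] [ 0.0005 -0.0007  0.0004]
```

View pics/s5.png

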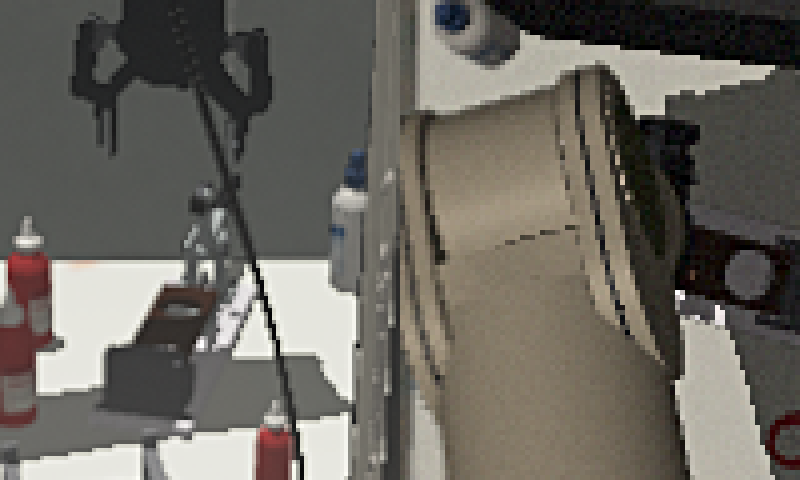

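```bash
python3 -m inch '[[[0,0,0.045,0,0,0,-1],[0,0,0.09,0,0,0,-1],[0,0,0.12,0,0,0,-1],[0,0,0.14,0,0,0,-1],[0,0,0.151,0,0,0,-0.6],[0,0,0.151,0,0,0,-0.4],[0,0,0.151,0,0,0,-0.2],[0,0,0.151,0,0,0,0],[0,0,0.151,0,0,0,0.1],[0,0,0.151,0,0,0,0.2]]]' 20
python3 -m inch '[[[0,0,0,0,0,0,0.4],[0,0,0,0,0,0,0.5]]]'
```

```text
clock: 10.5
position: [0.5327, 0.0143, 0.0397]
ee_rot: [0.789, 0.615, 0.001, 0.001]
ft_force: [-1.4, 1.0, 6.8]
grip_width: 0.531
grasp_force: 21.1
clock: 10.7
position: [0.5327, 0.0144, 0.0397]
ee_rot: [0.789, 0.615, 0.001, 0.001]
ft_force: [-0.4, 1.4, 6.5]
grip_width: 0.534
grasp_force: 21.2
```

```bash
python3 -m inch '[[[0,0,-0.001,0,0,0,0.7],[0,0,-0.001,0,0,0,0.7],[0.003,0,-0.001,0,0,0,0.7],[0.006,0,-0.001,0,0,0,0.7],[0.009,0,-0.001,0,0,0,0.7],[0.012,0,-0.001,0,0,0,0.7],[0.015,0,-0.001,0,0,0,0.7],[0.015,0,-0.001,0,0,0,0.7]]]' 60
```

```text
clock: 11.5
position: [0.536, 0.0283, 0.0399]
ee_rot: [0.789, 0.614, 0.0, 0.001]
ft_force: [1.3, -0.8, 5.4]
grip_width: 0.523
grasp_force: 61.6
```

```bash
python3 -m inch '[[[0.001,0,-0.002,0,0,0,0.7],[0.001,0,-0.004,0,0,0,0.7],[0.001,0,-0.006,0,0,0,0.7],[0.001,0,-0.008,0,0,0,0.7]]]'
```

```text
clock: 11.9
position: [0.5355, 0.0296, 0.0474]
ee_rot: [0.789, 0.615, -0.0, -0.0]
ft_force: [0.6, 0.2, -0.1]
grip_width: 0.519
grasp_force: 61.0
```

```bash
python3 - <<'E'
from h import *
t=imaging.camera("side")
cv2.imwrite("pics/s6.png",cv2.resize(t[130:220,190:270],None,fx=6,fy=6,interpolation=3))
go()
E
```

```text
now 11.95 [0.5357 0.0296 0.0477] head 75.85 q7 [ 0.43  0.43 -0.67  1.87  0.33  0.95 -0.63] w 0.5238015546164031 60.99674463272095
```

View pics/s6.png

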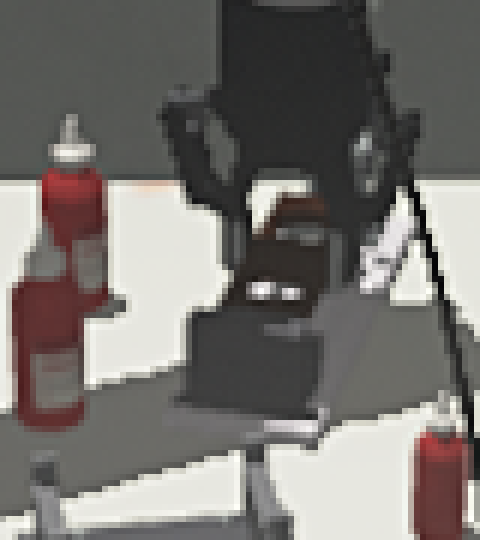

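Blank is held, clear of the lip, with no contact force. Lifting, then backing away from the clamp.

```bash
python3 -m inch '[[[0,0,-0.015,0,0,0,0.7],[0,0,-0.034,0,0,0,0.7],[-0.01,0,-0.04,0,0,0,0.7],[-0.04,0,-0.06,0,0,0,0.7],[-0.07,0,-0.09,0,0,0,0.7],[-0.09,0,-0.12,0,0,0,0.7],[-0.1,0,-0.15,0,0,0,0.7],[-0.1,0,-0.15,0,0,0,0.7]]]'
python3 - <<'E'
from h import *
go((*jw(CR,.0),.19,7.63))
E
```

```text
clock: 12.75
position: [0.5124, -0.0701, 0.2014]
ee_rot: [0.79, 0.613, 0.002, 0.003]
ft_force: [-0.1, 0.5, -1.0]
grip_width: 0.526
grasp_force: 61.2
now 12.75 [ 0.5124 -0.0701  0.2014] head 75.65 q7 [ 0.68  0.19 -0.69  1.78  0.13  1.21 -0.3 ] w 0.526415189546136 61.24090075492859
(np.float64(0.4676), np.float64(-0.1949), 0.19) [-0.132  -0.0126  0.0115] [ 0.0063 -0.0028  1.1871]
```

```bash
python3 -m inch '[[[-0.132,-0.013,0.01,0,0,1.187,0.7],[-0.132,-0.013,0.01,0,0,1.187,0.7],[-0.132,-0.013,0.01,0,0,1.187,0.7],[-0.132,-0.013,0.01,0,0,1.187,0.7],[-0.132,-0.013,0.01,0,0,1.187,0.7],[-0.132,-0.013,0.01,0,0,1.187,0.7],[-0.132,-0.013,0.01,0,0,1.187,0.7],[-0.132,-0.013,0.01,0,0,1.187,0.7],[-0.132,-0.013,0.01,0,0,1.187,0.7],[-0.132,-0.013,0.01,0,0,1.187,0.7]]]'
python3 - <<'E'
from h import *
go((*jw(CR,.0),.08,7.63),(*jw(CR,.0),.04,7.63))
E
```

```text
clock: 13.75
position: [0.4659, -0.1921, 0.1869]
ee_rot: [0.998, 0.07, -0.0, -0.0]
ft_force: [-0.4, -0.3, -1.0]
grip_width: 0.519
grasp_force: 61.1
now 13.75 [ 0.4659 -0.1921  0.1869] head 8.08 q7 [ 0.76  0.15 -0.5   1.83  0.08  1.18 -1.19] w 0.5194806414140035 61.12723231315613
(np.float64(0.4676), np.float64(-0.1949), 0.08) [0.0013 0.0031 0.1069] [-0.0002  0.0005  0.0079]
(np.float64(0.4676), np.float64(-0.1949), 0.04) [0.0013 0.0031 0.1469] [-0.0002  0.0005  0.0079]
```

```bash
python3 -m inch '[[[0.001,0.003,0.04,0,0,0.008,0.7],[0.001,0.003,0.08,0,0,0.008,0.7],[0.001,0.003,0.11,0,0,0.008,0.7],[0.001,0.003,0.122,0,0,0.008,0.7],[0.001,0.003,0.122,0,0,0.008,0.7],[0.001,0.003,0.122,0,0,0.008,0.7]]]'
python3 - <<'E'
from h import *
im=imaging.camera("side");t=imaging.camera("top")
cv2.imwrite("pics/s7.png",np.hstack([cv2.resize(im[180:250,170:270],None,fx=5,fy=5,interpolation=3),cv2.resize(t[190:260,235:290],None,fx=5,fy=5,interpolation=3)]))
go((*jw(CR,.0),.04,7.63))
L=[[*jw(CR,x,y),.062-.001+z] for x,y,z in((-.07,-.023,-.005),(.07,-.023,-.005),(.07,-.023,.005),(-.07,.023,.005),(-.07,-.023,.005),(.07,.023,.005))]
H=[[*jw(CR,x,y),.048] for x in(-.05,.05) for y in(-.03,.03)]
for n,o in(("side",(170,180)),("top",(235,190))): print(n,((proj(n,L)-o+.5)*5).round().tolist(),((proj(n,H)-o+.5)*5).round().tolist())
E
```

```text
clock: 14.35
position: [0.4685, -0.1952, 0.0666]
ee_rot: [0.998, 0.065, 0.001, 0.0]
ft_force: [-0.0, 0.1, -0.2]
grip_width: 0.522
grasp_force: 61.2
now 14.45 [ 0.4688 -0.1954  0.067 ] head 7.41 q7 [ 0.73  0.3  -0.48  1.94  0.17  0.93 -1.27] w 0.5215581299987049 61.189459562301636
(np.float64(0.4676), np.float64(-0.1949), 0.04) [-0.0011 -0.0007  0.027 ] [ 0.0016 -0.0023 -0.0038]
side [[105.0, 176.0], [362.0, 155.0], [362.0, 140.0], [98.0, 116.0], [104.0, 161.0], [349.0, 97.0]] [[144.0, 193.0], [134.0, 135.0], [328.0, 178.0], [311.0, 121.0]]
top [[184.0, 248.0], [154.0, 42.0], [154.0, 41.0], [117.0, 259.0], [185.0, 249.0], [86.0, 51.0]] [[190.0, 217.0], [102.0, 230.0], [168.0, 71.0], [81.0, 83.0]]
```

View pics/s7.png

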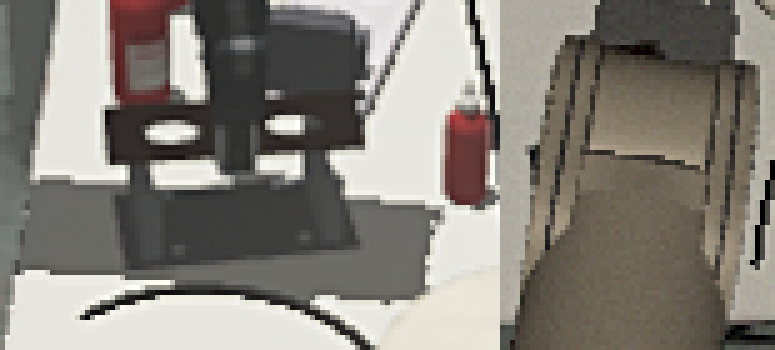

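Blank spans columns 106–366 over both rails, parallel to the base and between the horns. Lowering it.

```bash
python3 -m inch '[[[-0.001,-0.001,0.008,0,0,-0.004,0.7],[-0.001,-0.001,0.015,0,0,-0.004,0.7],[-0.001,-0.001,0.021,0,0,-0.004,0.7],[-0.001,-0.001,0.024,0,0,-0.004,0.7],[-0.001,-0.001,0.026,0,0,-0.004,0.7],[-0.001,-0.001,0.026,0,0,-0.004,0.7]]]'
```

```text
clock: 15.05
position: [0.4665, -0.1941, 0.0399]
ee_rot: [0.998, 0.066, -0.0, 0.0]
ft_force: [-4.9, 1.4, 9.8]
grip_width: 0.524
grasp_force: 62.3
```

```bash
python3 -m inch '[[[0.001,0,-0.0015,0,0,0,0.7],[0.001,0,-0.0015,0,0,0,-0.1],[0.001,0,-0.0015,0,0,0,-0.2],[0.001,0,-0.0015,0,0,0,-0.4],[0.001,0,-0.0015,0,0,0,-0.8],[0.001,0,-0.0015,0,0,0,-0.8],[0.001,0,-0.0015,0,0,0,-0.8],[0.001,0,-0.03,0,0,0,-0.8],[0.001,0,-0.08,0,0,0,-0.8],[0.001,0,-0.13,0,0,0,-0.8]]]'
python3 - <<'E'
from h import *
go((.38,-.2,.3,7.6),(.25,-.5,.28,7.6))
E
```

```text
clock: 16.05
position: [0.4669, -0.1936, 0.1705]
ee_rot: [0.998, 0.067, -0.001, -0.001]
ft_force: [0.2, 0.5, 0.1]
grip_width: 0.897
grasp_force: 0.0
now 16.05 [ 0.4669 -0.1936  0.1705] head 7.63 q7 [ 0.77  0.17 -0.5   1.85  0.09  1.15 -1.2 ] w 0.897426962883919 0.0
(0.38, -0.2, 0.3) [-0.0871 -0.0053 -0.1294] [-0.0012  0.0012  0.0005]
(0.25, -0.5, 0.28) [-0.2558  0.2748 -0.1096] [-0.0012  0.0012  0.0005]
```

Retreat so the top camera can see.

```bash
python3 -m inch '[[[-0.02,0.02,-0.08,0,0,0,-0.8],[-0.06,0.06,-0.11,0,0,0,-0.8],[-0.1,0.1,-0.11,0,0,0,-0.8],[-0.14,0.14,-0.11,0,0,0,-0.8],[-0.18,0.18,-0.11,0,0,0,-0.8],[-0.21,0.21,-0.11,0,0,0,-0.8],[-0.24,0.25,-0.11,0,0,0,-0.8],[-0.256,0.275,-0.11,0,0,0,-0.8],[-0.256,0.275,-0.11,0,0,0,-0.8],[-0.256,0.275,-0.11,0,0,0,-0.8]]]'
python3 - <<'E'
from h import *
im=imaging.camera("side");t=imaging.camera("top");go()
a=cv2.resize(t[150:255,135:305],None,fx=4,fy=4,interpolation=3)
for x,y in((-.07,-.023),(.07,-.023),(.07,.023),(-.07,.023)):
    p=((proj("top",[*jw(CR,x,y),.044])[0]-(135,150)+.5)*4).astype(int);cv2.circle(a,tuple(p),2,(0,255,0),-1)
b=cv2.resize(im[180:240,170:270],None,fx=3,fy=3,interpolation=3)
b=cv2.copyMakeBorder(b,0,0,0,a.shape[1]-b.shape[1],0)
cv2.imwrite("pics/s8.png",np.vstack([a,b]))
E
```

```text
clock: 17.05
position: [0.2466, -0.5034, 0.2786]
ee_rot: [0.998, 0.063, -0.001, -0.0]
ft_force: [0.6, 0.2, 1.1]
grip_width: 0.905
grasp_force: 0.0
now 17.15 [ 0.2502 -0.5003  0.279 ] head 7.58 q7 [ 1.18  0.18 -0.17  1.59  0.03  1.38 -0.44] w 0.8987201605281074 0.0
```

View pics/s8.png

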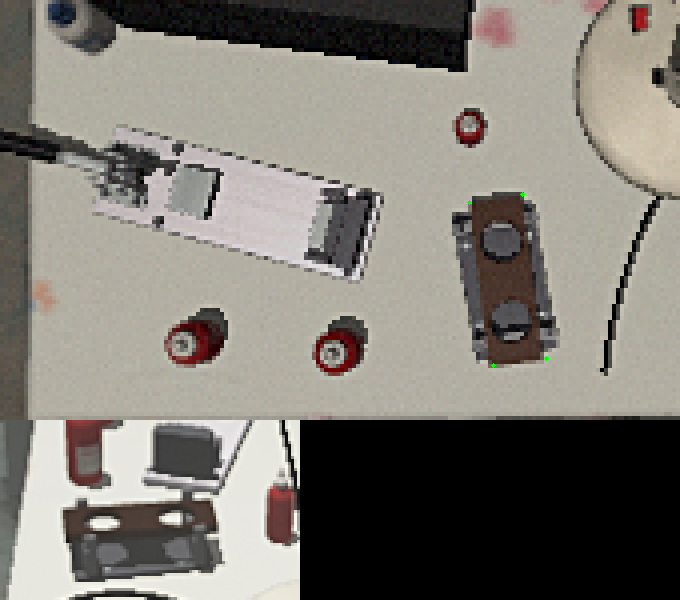

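The top view shows the blank on both rails between the horns, about 2 mm and 2° off the fitted pose. The bottle is upright at (468,127) in the crop, and the clamp is open with its handle level. The other things are unmoved, so I'm handing in.

```bash
python3 -c "
from workcell import order
print(order.hand_in())"
```

```text
the job is handed in; nothing more can be done
None
```

The job is handed in at about 17 s: the blank lies flat across the free cradle's rails, roughly 2 mm and 2° off centre, the clamp is open, the small bottle stands upright on the table, and the other objects were left untouched.

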